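Tidy the bathroom vanity

TASK

Tidy the vanity top: lay every toothbrush lengthwise in the grey tray and put every bar of soap in the wooden soap box. Stand each flat carton upright on one of its short ends on the marble shelf board. Do not knock over or push away the little jar and tin that stand among them.

Things in the scene. Friction and masses are not known exactly. Their poses are not given: they have to be found in the camera images.
- brush1: White toothbrush lying on the counter, 165 long (x from -82 to +82 mm), 12 high; handle 14 wide from x = -82 to +27 mm, then a thinner neck and head (10 wide) with bristles up at the +x end. Origin at its middle, 6 mm above the surface it lies on; x along its length, z up. May be absent.
- brush2: White toothbrush lying on the counter, 165 long (x from -82 to +82 mm), 12 high; handle 14 wide from x = -82 to +27 mm, then a thinner neck and head (10 wide) with bristles up at the +x end. Origin at its middle, 6 mm above the surface it lies on; x along its length, z up. May be absent.
- brush3: White toothbrush lying on the counter, 165 long (x from -82 to +82 mm), 12 high; handle 14 wide from x = -82 to +27 mm, then a thinner neck and head (10 wide) with bristles up at the +x end. Origin at its middle, 6 mm above the surface it lies on; x along its length, z up. May be absent.
- soap1: Bar of ivory soap with rounded edges, 80 (x) by 50 (y) by 28 mm (z). Origin at its centre. May be absent.
- soap2: Bar of ivory soap with rounded edges, 80 (x) by 50 (y) by 28 mm (z). Origin at its centre. May be absent.
- soap3: Bar of ivory soap with rounded edges, 80 (x) by 50 (y) by 28 mm (z). Origin at its centre. May be absent.
- carton1: Flat closed cardboard carton (boxed plasters) with a white paper label, 105 (x, long) by 64 (y) by 28 mm (z, thickness), about 80 g; it starts lying flat. Origin at its centre. Its short ends are 64 by 28 mm.
- carton2: Flat closed cardboard carton (boxed plasters) with a white paper label, 105 (x, long) by 64 (y) by 28 mm (z, thickness), about 80 g; it starts lying flat. Origin at its centre. Its short ends are 64 by 28 mm.
- tray: Low open grey plastic tray for toothbrushes, fixed; outside 220 (x) by 140 (y) by 30 mm high, walls and floor 5 mm. Origin under its centre at counter level.
- soapbox: Open brown wooden box for soap, fixed; outside 260 (x) by 140 (y) by 40 mm high, walls and floor 5 mm. Origin under its centre at counter level.
- riser: Low marble shelf board at the back of the counter, fixed; 90 (x) by 230 (y) by 12 mm high, flat top. Origin under its centre at counter level.
- jar: Small glass cream jar, 46 across, 45 high (mm); loose, not to be tidied. Origin under its centre.
- tin: Small tin, 50 across, 50 high (mm); loose, not to be tidied. Origin under its centre.
There are look-alikes about, which are no part of the job. Leave any green or purple look-alike of the soap3 alone.

How it is judged (in metres and radians):
At the end, for the whole second after the job is handed in: Brushes in the tray, along it within 25 degrees, middles within 50 mm of its middle lengthwise and under 34 mm up; soap centres within the soap box, under 60 mm up; cartons at rest on a short end on the board, within 8 degrees of vertical, centres over the board (x of brush1 in the frame of tray between -0.05 and 0.05 m and y of brush1 in the frame of tray between -0.065 and 0.065 m and z of each of brush1, brush2, brush3 in the frame of tray below 0.034 m and angle between the x axis of each of brush1, brush2, brush3 and the x axis of tray, either way round below 0.45 rad and x of brush2 in the frame of tray between -0.05 and 0.05 m and y of brush2 in the frame of tray between -0.065 and 0.065 m and x of brush3 in the frame of tray between -0.05 and 0.05 m and y of brush3 in the frame of tray between -0.065 and 0.065 m and x of soap1 in the frame of soapbox between -0.125 and 0.125 m and y of soap1 in the frame of soapbox between -0.065 and 0.065 m and z of each of soap1, soap2, soap3 in the frame of soapbox below 0.06 m and x of soap2 in the frame of soapbox between -0.125 and 0.125 m and y of soap2 in the frame of soapbox between -0.065 and 0.065 m and x of soap3 in the frame of soapbox between -0.125 and 0.125 m and y of soap3 in the frame of soapbox between -0.065 and 0.065 m and x of carton1 in the frame of riser between -0.045 and 0.045 m and y of carton1 in the frame of riser between -0.115 and 0.115 m and z of carton1 in the frame of riser between 0.055 and 0.075 m and (angle between carton1's own x axis and vertical below 0.15 rad or angle between carton1's own x axis and vertical above 2.99 rad) and linear speed of each of carton1, carton2 below 0.03 m/s and x of carton2 in the frame of riser between -0.045 and 0.045 m and y of carton2 in the frame of riser between -0.115 and 0.115 m and z of carton2 in the frame of riser between 0.055 and 0.075 m and (angle between carton2's own x axis and vertical below 0.15 rad or angle between carton2's own x axis and vertical above 2.99 rad)); the robot touches nothing.
It fails at once if the jar is knocked over (tilted over 35 degrees) or pushed more than 60 mm (distance of jar from where it was at the start of the episode above 0.06 m or angle between jar's own z axis and vertical above 0.61 rad).
It fails at once if the tin is knocked over (tilted over 35 degrees) or pushed more than 60 mm (distance of tin from where it was at the start of the episode above 0.06 m or angle between tin's own z axis and vertical above 0.61 rad).
Of brush1, brush2, brush3 only 2 to 3 are there at a start; the rules pass over those that are not, and their reading is None.
Of soap1, soap2, soap3 only 2 to 3 are there at a start; the rules pass over those that are not, and their reading is None.
At some moment in a run one of brush1, brush2, brush3, soap1, soap2, soap3 may be knocked a few centimetres aside while the robot is not near it.
Once in a run the grip may slacken for a moment while it holds something.
It also fails if it takes over 208 s, if anything falls off the work surface, if the arm or the gripper's body presses on something with over 40 N, if the wrist force passes 120 N, or if a joint passes its speed limit or range.

ROBOT

A 6-joint arm with a two-finger parallel gripper is mounted at the origin on the work surface. World frame = base frame: x ahead of the robot, y to its left, z up, the work surface at z = 0. Lengths are in m, angles in degrees, forces in N, time in s.
With the tool pointing down it reaches from about 0.4 to 0.825 m from the base axis. Payload 7 kg.
Tool frame: the origin (TCP) lies midway between the tips of the shut fingers; the grasp point (between the pads) lies 19 mm behind it; z points along the fingers, y is the line along which they close (so a half turn about z gives the same grasp; the last joint's range is limited). The gripper opens to 88 mm and grips with 3 to 60 N. Pads are 19 mm wide; open, the fingers measure 130 mm over their backs; the gripper's body (78 mm by 193 mm) begins 47 mm behind the grasp point.
Start: joints at [-57.004, 20.546, 0.682, 0, -70.136, -16.507], TCP at [0.192, -0.647, 0.227] pointing down, gripper open.
Joint ranges: [-176.03, 176.03], [-82.01, 121.73], [-58.28, 71.71], [-173.87, 95.51], [-174.79, -0.11], [-173.66, 173.66]. Speed limits (degrees/s): [136.94, 136.94, 172.46, 180, 180, 180].

INTERFACE

Orientations are given as a 3x3 rotation matrix whose columns are the frame's x, y, z axes.
In Python, from rig import robot gives the robot as it stands. Calls block until the motion is done:
- robot.goto(position, orientation): joint-space move of the TCP to a pose.
- robot.servo_line(position, ori=None, speed=0.15): straight line of the TCP; ori=None keeps the orientation; speed is the mean speed in m/s.
- robot.movej(angles): joint-space move.
- robot.move_gripper(opening): opening from 0.0 (shut) to 1.0 (fully open); the grip force is fixed at half the most; returns when the fingers have stopped.
- robot.dwell(seconds).
- robot.ik(position, orientation): joint angles nearest the present ones, or None.
- robot.grab_frame(name): name is "side" or "top" or "wrist"; returns (picture, depth): 400x640x3 uint8, red, green, blue; 400x640 float32, m along the optical axis (not along the pixel's ray), 0 where there is no reading.
- robot.camera_info(name): a dict with "vfov" (degrees; the focal length in pixels is half the picture's height over the tangent of half this angle, whatever the lens; pixels are square), "cx", "cy" (the principal point, pixels), "view" (4x4, takes a point from world to camera coordinates); the wrist camera has in their place "T_tool_cam" (4x4, takes a point from camera to tool coordinates, whose origin is the TCP and whose axes are the flange's). Camera axes: x right, y down, z forward; pixel columns grow to the right and rows downward; lengths in m; the calibration is good to about 2 mm. A picture is of the moment at which its call begins: read the wrist's pose just before it. camera_info takes no time and is no camera call.
A pose or a line that the arm cannot do raises robot.Unreachable and nothing moves.
- robot.job_done(): hands the job in; it is judged then, once.
Readings, each from a call of its own:
- robot.read_t(): time.
- robot.read_qpos(): joint angles.
- robot.read_qvel(): joint speeds.
- robot.read_effort(): joint torques, N m.
- robot.read_position(): TCP position.
- robot.read_tcp_rot(): TCP orientation.
- robot.read_force(): force on the tool from outside, world axes, zero at the start.
- robot.read_ft_torque(): the same for the moment, N m.
- robot.read_grip_width(): opening from 0.0 (shut) to 1.0 (fully open).
- robot.read_finger_force(): force on a finger pad.
Only numpy, scipy, OpenCV 4.12 (cv2) and the standard library are available. Lean on these libraries where they do the work, as an engineer would, in place of code of your own. Each camera call takes 0.05 s, during which the arm holds its last target. There are 200 camera calls.

## Working session

There is one attempt and no reset: what is moved stays moved. The work goes in short steps, each a Python script; the robot and the scene stay as the last script left them, time stands still between calls to the robot, and variables do not carry over. Pictures are saved under pics/ and viewed, at most 14 in all, crops included, and the job is handed in when it is done.

```bash
ls; mkdir -p pics; python3 - <<'E'
from rig import robot
import cv2,numpy as np
for n in("top","side"):
    im,d=robot.grab_frame(n); np.savez(f"pics/{n}0.npz",im=im,d=d)
    cv2.imwrite(f"pics/{n}0.png",im[:,:,::-1]); c=robot.camera_info(n); print(n,c, (d>0).mean())
print(robot.camera_info("wrist"),robot.read_t(),robot.read_tcp_rot())
E
```

```text
pics
top {'vfov': 57.00818890574483, 'cx': 314.58266959961554, 'cy': 202.76246280943514, 'view': array([[ 0.01842073, -0.99941464, -0.02882814,  0.0121218 ],
       [-0.98143322, -0.0125686 , -0.19139194,  0.52597019],
       [ 0.19091757,  0.03181847, -0.98109024,  1.03898645],
       [ 0.        ,  0.        ,  0.        ,  1.        ]])} 0.99596484375
side {'vfov': 43.19878588791778, 'cx': 321.5272514446353, 'cy': 200.59808193331077, 'view': array([[-0.9065293 , -0.42198825, -0.0114255 ,  0.48558878],
       [-0.31764632,  0.69970491, -0.63993269,  0.18356554],
       [ 0.27803856, -0.57648847, -0.76834602,  1.35004457],
       [ 0.        ,  0.        ,  0.        ,  1.        ]])} 0.99602734375
{'vfov': 70.7992305703259, 'cx': 320.1453359827727, 'cy': 203.07133985604648, 'T_tool_cam': array([[-6.05532663e-04, -9.52421872e-01, -3.04782236e-01,
         8.28227755e-02],
       [ 9.99999798e-01, -6.35840008e-04,  1.81737553e-07,
        -8.81150877e-05],
       [-1.93965830e-04, -3.04782174e-01,  9.52422064e-01,
        -1.57995151e-01],
       [ 0.00000000e+00,  0.00000000e+00,  0.00000000e+00,
         1.00000000e+00]])} 0.1 [[-9.58899201e-01 -2.83746472e-01 -5.11418845e-04]
 [-2.83746912e-01  9.58898268e-01  1.34199820e-03]
 [ 1.09611390e-04  1.43195452e-03 -9.99998969e-01]]
```

View pics/top0.png

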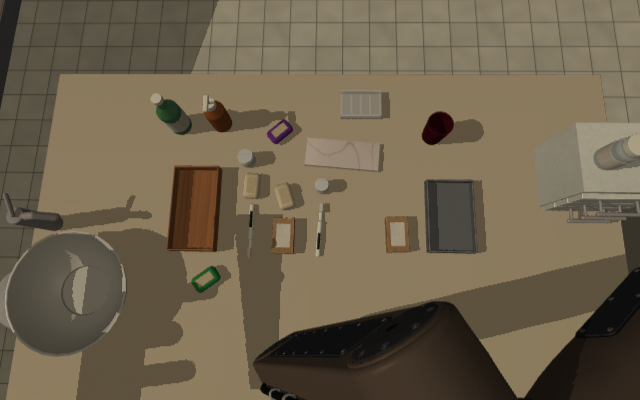

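View pics/side0.png

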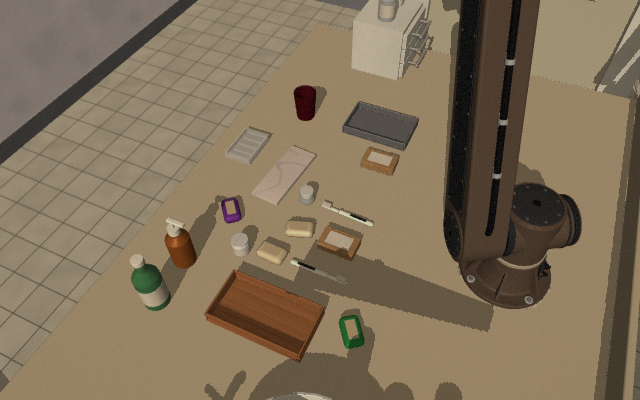

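The top view shows brushes at (251,230) and (320,230), soaps at (252,185) and (284,196), and cartons at (284,236) and (397,234). The tray is at (450,216), the soap box at (195,208), the riser at (342,154), the jar at (322,186) and the tin at (246,158). The green and purple bars are decoys. Next I'll measure all of these from depth.

```bash
cat > h.py <<'E'
import numpy as np,cv2
def cloud(n,im,d,info,T=None):
    "world points per pixel; T = camera->world for wrist"
    f=200/np.tan(np.radians(info["vfov"]/2)); v,u=np.mgrid[:400,:640]
    P=np.stack([(u-info["cx"])/f*d,(v-info["cy"])/f*d,d],-1)
    if T is None: T=np.linalg.inv(info["view"])
    P=P@T[:3,:3].T+T[:3,3]; P[d<=0]=np.nan
    return P
def look(robot,n):
    info=robot.camera_info(n); T=None
    if n=="wrist":
        T=np.eye(4); T[:3,:3]=robot.read_tcp_rot(); T[:3,3]=robot.read_position(); T=T@info["T_tool_cam"]
    im,d=robot.grab_frame(n); return im,cloud(n,im,d,info,T)
def blobs(P,im,zlo,zhi,roi=(.3,.8,-.4,.5),amin=15,res=.001):
    "connected blobs of points in a height band, rasterised by pixel"
    m=(P[...,2]>zlo)&(P[...,2]<zhi)&(P[...,0]>roi[0])&(P[...,0]<roi[1])&(P[...,1]>roi[2])&(P[...,1]<roi[3])
    n,l,s,c=cv2.connectedComponentsWithStats(m.astype(np.uint8))
    out=[]
    for i in range(1,n):
        if s[i,4]<amin: continue
        p=P[l==i]; r=cv2.minAreaRect(p[:,:2].astype(np.float32)); (cx,cy),(w,h),a=r
        if w<h: w,h,a=h,w,a+90
        a=(a+90)%180-90
        out.append(dict(px=c[i].round().astype(int).tolist(),n=int(s[i,4]),c=(round(cx,4),round(cy,4)),size=(round(w,3),round(h,3)),yaw=round(a,1),z=np.percentile(p[:,2],[5,50,95]).round(3).tolist(),rgb=im[l==i].mean(0).astype(int).tolist()))
    return out
E
python3 - <<'E'
import numpy as np,h
from rig import robot
for n in("top","side"):
    z=np.load(f"pics/{n}0.npz"); P=h.cloud(n,z["im"],z["d"],robot.camera_info(n))
    q=P[(P[...,0]>.35)&(P[...,0]<.7)&(P[...,1]>-.3)&(P[...,1]<.4)&(abs(P[...,2])<.006)]
    print(n,"table z",np.percentile(q[:,2],[5,50,95]))
    for b in h.blobs(P,z["im"],.006,.11): print(list(b.values()))
E
```

```text
top table z [-0.00307719  0.00051643  0.00448215]
[[179, 123], 377, (0.7704, 0.4481), (0.066, 0.028), -55.8, [0.012, 0.062, 0.105], [57, 58, 45]]
[[219, 120], 377, (0.779, 0.3226), (0.061, 0.029), -77.2, [0.013, 0.073, 0.107], [55, 29, 10]]
[[437, 127], 713, (0.7585, -0.3431), (0.075, 0.074), -18.4, [0.012, 0.065, 0.101], [32, 7, 8]]
[[279, 131], 374, (0.763, 0.1371), (0.08, 0.047), -48.9, [0.017, 0.027, 0.031], [88, 59, 73]]
[[342, 154], 2035, (0.6927, -0.0607), (0.23, 0.099), 84.8, [0.009, 0.012, 0.016], [149, 133, 114]]
[[246, 157], 261, (0.6704, 0.2348), (0.048, 0.046), 2.8, [0.015, 0.048, 0.053], [126, 119, 104]]
[[193, 209], 2061, (0.5118, 0.3873), (0.261, 0.143), 0.2, [0.006, 0.012, 0.041], [78, 48, 26]]
[[251, 185], 401, (0.5847, 0.2182), (0.077, 0.05), -2.2, [0.018, 0.027, 0.031], [131, 114, 83]]
[[206, 177], 20, (0.6129, 0.3632), (0.023, 0.018), 36.9, [0.006, 0.007, 0.009], [110, 67, 36]]
[[322, 185], 195, (0.5838, 0.0007), (0.042, 0.041), -9.4, [0.013, 0.044, 0.048], [135, 127, 112]]
[[436, 217], 774, (0.4988, -0.3565), (0.22, 0.087), -0.1, [0.006, 0.011, 0.032], [65, 63, 
[... 2143 characters left out ...]
 0.033], [133, 106, 77]]
[[183, 251], 630, (0.7793, 0.3299), (0.063, 0.036), 83.5, [0.012, 0.069, 0.107], [93, 49, 18]]
[[240, 244], 372, (0.6826, 0.2354), (0.078, 0.049), -10.7, [0.011, 0.046, 0.054], [160, 147, 129]]
[[271, 252], 489, (0.5852, 0.2199), (0.081, 0.049), -2.0, [0.014, 0.027, 0.032], [160, 137, 101]]
[[319, 271], 289, (0.4457, 0.2149), (0.163, 0.019), 0.7, [0.007, 0.012, 0.02], [109, 101, 84]]
[[265, 314], 3837, (0.5172, 0.3793), (0.275, 0.161), 0.2, [0.006, 0.01, 0.042], [110, 66, 36]]
[[155, 295], 667, (0.7695, 0.4709), (0.067, 0.033), 60.0, [0.012, 0.062, 0.104], [106, 106, 83]]
[[346, 325], 272, (0.3186, 0.3391), (0.076, 0.037), -89.8, [0.019, 0.027, 0.032], [71, 101, 55]]
```

```bash
cat >> h.py <<'E'
from rig import robot
def down(yaw):
    "tool down, closing axis at yaw (deg) or yaw+180, whichever turns the joints less"
    c,s=np.cos(np.radians(yaw)),np.sin(np.radians(yaw))
    y=np.array([c,s,0]); z=np.array([0,0,-1.]); return np.stack([np.cross(y,z),y,z],1)
def best(p,Rs):
    q0=np.array(robot.read_qpos()); c=[]
    for R in Rs:
        q=robot.ik(p,R)
        if q is not None: c.append((np.abs(np.array(q)-q0).max(),R))
    return min(c,key=lambda t:t[0])[1]
def state(m): print(m,"t",round(robot.read_t(),1),"w",round(robot.read_grip_width()*88,1),"ff",np.round(robot.read_finger_force(),1),"F",np.round(robot.read_force(),1),"p",np.round(robot.read_position(),3))
def pickplace(c,cyaw,ztip,openw,place,pyaw,zrel,relw,hover=.13):
    "grasp at c with closing axis cyaw, release at place with closing axis pyaw"
    H=np.array([*c,hover]); R=best(H,[down(cyaw),down(cyaw+180)])
    robot.goto(H,R); robot.move_gripper(openw/88)
    robot.servo_line([*c,ztip],speed=.12); robot.move_gripper(0); state("grip")
    robot.servo_line(H,speed=.15); state("lift")
    # carry on the same half-turn: rotate by the smallest equal angle
    y=np.degrees(np.arctan2(R[1,1],R[0,1])); d=(pyaw-y+90)%180-90
    T=np.array([*place,hover]); robot.goto(T,down(y+d)); state("over")
    robot.servo_line([*place,zrel],speed=.12); state("low")
    robot.move_gripper(relw/88); robot.servo_line(T,speed=.2); state("done")
E
python3 - <<'E'
import numpy as np,h
from h import robot
z=np.load("pics/top0.npz"); P=h.cloud("top",z["im"],z["d"],robot.camera_info("top"))
import cv2
for nm,(lo,hi),roi in(("tray",(.024,.036),(.35,.65,-.5,-.285)),("box",(.034,.046),(.35,.68,.29,.48))):
    m=(P[...,2]>lo)&(P[...,2]<hi)&(P[...,0]>roi[0])&(P[...,0]<roi[1])&(P[...,1]>roi[2])&(P[...,1]<roi[3])
    print(nm,cv2.minAreaRect(P[m][:,:2].astype(np.float32)))
riser=np.array([.6927,-.0607]); a=np.radians(20); b=np.radians(-5.2)
B=np.array([[np.cos(b),-np.sin(b),0],[np.sin(b),np.cos(b),0],[0,0,1]])
def Rt(d,s):
    y=np.array([0,s,0.]); return np.stack([np.cross(y,d),y,d],1)
for s in(1,-1):
  for a in np.radians([0,20,35,45]):
    for c in([.4408,-.2245],[.4315,.1147]):
        q1=robot.ik([c[0]+.015,c[1],.008],Rt(np.array([-np.sin(a),0,-np.cos(a)]),s))
        ok=[robot.ik([.71,y,zz],B@Rt(np.array([np.cos(a),0,-np.sin(a)]),s)) for y in(-.12,0.) for zz in (.08,.2)]
        print(s,np.degrees(a),c,None if q1 is None else np.round(q1),[None if o is None else np.round(o).tolist() for o in ok][:2])
E
```

```text
tray ((0.49930810928344727, -0.38466325402259827), (0.14179936051368713, 0.22083812952041626), 89.88124084472656)
box ((0.5118351578712463, 0.3879806399345398), (0.2606697082519531, 0.14159773290157318), 0.034782130271196365)
1 0.0 [0.4408, -0.2245] [ -4.  20. -35.   0. -35. -86.] [[-41.0, 59.0, -43.0, -144.0, -100.0, 97.0], [-41.0, 38.0, -46.0, -144.0, -85.0, 86.0]]
1 0.0 [0.4315, 0.1147] [  39.   16.  -41.   -0.  -33. -129.] [[-41.0, 59.0, -43.0, -144.0, -100.0, 97.0], [-41.0, 38.0, -46.0, -144.0, -85.0, 86.0]]
1 20.0 [0.4408, -0.2245] [ -3.  30. -21.   1. -59. -88.] [[-39.0, 36.0, -43.0, -143.0, -61.0, 83.0], [-35.0, 16.0, -35.0, -132.0, -39.0, 60.0]]
1 20.0 [0.4315, 0.1147] [  30.   27.  -21.  -11.  -60. -113.] [[-39.0, 36.0, -43.0, -143.0, -61.0, 83.0], [-35.0, 16.0, -35.0, -132.0, -39.0, 60.0]]
1 35.0 [0.4408, -0.2245] [ -3.  39. -11.   2. -75. -88.] [[-28.0, 22.0, -29.0, -125.0, -23.0, 51.0], None]
1 35.0 [0.4315, 0.1147] [  26.   36.   -9.  -15.  -77. -108.] [[-28.0, 22.0, -29.0, -125.0, -23.0, 51.0], None]
1 45.0 [0.4408, -0.2245] [ -3.  45.  -4.   2. -86. -88.] [None, None]
[... 323 characters left out ...]
, [-41.0, 38.0, -46.0, -144.0, -85.0, -94.0]]
-1 20.0 [0.4408, -0.2245] [ -3.  30. -21.   1. -59.  92.] [[-39.0, 36.0, -43.0, -143.0, -61.0, -97.0], [-35.0, 16.0, -35.0, -132.0, -39.0, -120.0]]
-1 20.0 [0.4315, 0.1147] [ 30.  27. -21. -11. -60.  67.] [[-39.0, 36.0, -43.0, -143.0, -61.0, -97.0], [-35.0, 16.0, -35.0, -132.0, -39.0, -120.0]]
-1 35.0 [0.4408, -0.2245] [ -3.  39. -11.   2. -75.  92.] [[-28.0, 22.0, -29.0, -125.0, -23.0, -129.0], None]
-1 35.0 [0.4315, 0.1147] [ 26.  36.  -9. -15. -77.  72.] [[-28.0, 22.0, -29.0, -125.0, -23.0, -129.0], None]
-1 45.0 [0.4408, -0.2245] [ -3.  45.  -4.   2. -86.  92.] [None, None]
-1 45.0 [0.4315, 0.1147] [ 24.  43.  -2. -17. -88.  73.] [None, None]
```

```bash
python3 - <<'E'
from h import *
from h import robot
pickplace((.585,.2185),88,.005,72,(.575,.387),90,.014,66)
im,P=look(robot,"top"); cv2.imwrite("pics/a.png",im[:,:,::-1])
for n in("top","side"):
    im,P=look(robot,n)
    for b in blobs(P,im,.006,.06,(.33,.66,-.3,.3)): print(n,list(b.values()))
E
```

```text
grip t 5.7 w 49.6 ff 30.0 F [-0.8 -0.6  4.1] p [0.585 0.219 0.005]
lift t 6.7 w 50.0 ff 30.0 F [ 0.1 -0.6 -1.5] p [0.584 0.218 0.129]
over t 7.4 w 50.1 ff 30.0 F [-0.1 -0.8 -0.2] p [0.574 0.387 0.129]
low t 8.5 w 50.0 ff 30.0 F [ 0.7  0.  -0.2] p [0.576 0.387 0.015]
done t 9.8 w 65.7 ff 0.0 F [ 0.3  0.4 -0.5] p [0.574 0.387 0.129]
top [[246, 162], 98, (0.6527, 0.2355), (0.041, 0.014), -88.8, [0.014, 0.04, 0.052], [113, 106, 93]]
top [[349, 166], 309, (0.6492, -0.0569), (0.228, 0.021), 90.0, [0.008, 0.012, 0.016], [104, 93, 80]]
top [[322, 185], 193, (0.5835, 0.0012), (0.041, 0.04), 1.4, [0.013, 0.044, 0.048], [127, 120, 106]]
top [[284, 196], 404, (0.5536, 0.1152), (0.08, 0.05), 19.0, [0.018, 0.027, 0.031], [135, 117, 86]]
top [[319, 231], 216, (0.452, 0.0068), (0.161, 0.014), -3.0, [0.008, 0.012, 0.018], [130, 123, 102]]
top [[250, 229], 223, (0.4465, 0.2163), (0.162, 0.014), 0.0, [0.007, 0.012, 0.019], [98, 91, 76]]
top [[397, 234], 821, (0.4413, -0.2238), (0.105, 0.066), 1.5, [0.024, 0.028, 0.032], [107, 88, 64]]
top [[283, 235], 775, (0.4315, 0.1146), (0.105, 0.065), -0.4, [0.024, 0.028, 0.032], [136, 113, 84]]
side [[362, 220], 106, (0.4056, 0.009), (0.071, 0.019), -5.3, [0.007, 0.012, 0.017], [152, 148, 128]]
side [[340, 244], 861, (0.4294, 0.1146), (0.109, 0.068), 0.3, [0.01, 0.028, 0.033], [157, 127, 94]]
side [[318, 271], 282, (0.4459, 0.2165), (0.162, 0.017), -0.7, [0.007, 0.012, 0.019], [129, 119, 101]]
```

View pics/a.png

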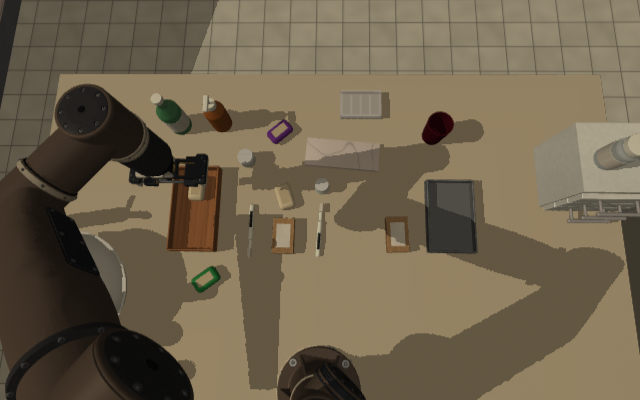

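One soap is in the box and there is no third soap or brush in view. Next are the other soap at (284,196) and the brushes, each measured again just before its pick.

```bash
cat >> h.py <<'E'
def find(c,L,W,zlo=.006,zhi=.06,r=.08):
    "re-measure an object of size LxW near c from the top, else the side camera"
    for n in("top","side"):
        im,P=look(robot,n)
        g=[b for b in blobs(P,im,zlo,zhi,(.3,.7,-.45,.48)) if abs(b["size"][0]-L)<.008 and abs(b["size"][1]-W)<.007 and np.hypot(b["c"][0]-c[0],b["c"][1]-c[1])<r]
        if g:
            b=min(g,key=lambda b:np.hypot(b["c"][0]-c[0],b["c"][1]-c[1])); print(n,b["c"],b["size"],b["yaw"],b["z"]); return b["c"],b["yaw"]
    raise SystemExit(f"not found {c}")
E
python3 - <<'E'
from h import *
c,y=find((.5536,.1152),.08,.05); pickplace(c,y+90,.005,72,(.46,.387),90,.014,66)
c,y=find((.4465,.2163),.163,.014); pickplace(c,y+90,.003,40,(.499,-.36),90,.010,24)
c,y=find((.452,.007),.163,.014); pickplace(c,y+90,.003,40,(.499,-.41),90,.010,24)
for n in("top","side"):
    im,P=look(robot,n); cv2.imwrite(f"pics/b{n}.png",im[:,:,::-1])
    for b in blobs(P,im,.006,.06,(.33,.66,-.3,.48)): print(n,list(b.values()))
E
```

```text
top (0.5533, 0.1151) (0.08, 0.05) 18.7 [0.018, 0.027, 0.031]
grip t 13.1 w 50.3 ff 30.0 F [-1.2 -0.1  4.4] p [0.553 0.115 0.005]
lift t 14.1 w 50.2 ff 30.0 F [ 0.6  0.1 -1. ] p [0.553 0.115 0.129]
over t 15.2 w 50.0 ff 30.0 F [-0.2  0.4 -1.2] p [0.46  0.386 0.129]
low t 16.3 w 50.1 ff 30.0 F [0.7 0.3 0.1] p [0.46  0.387 0.015]
done t 17.6 w 65.9 ff 0.0 F [-1.1  0.3 -0.3] p [0.459 0.386 0.129]
top (0.4462, 0.2169) (0.162, 0.014) -0.4 [0.007, 0.011, 0.019]
grip t 20.8 w 13.9 ff 30.0 F [-0.8  0.3  4. ] p [0.446 0.217 0.003]
lift t 21.8 w 13.4 ff 30.0 F [-0.   0.  -0.1] p [0.446 0.216 0.129]
over t 23.9 w 13.3 ff 30.0 F [0.7 0.9 0.5] p [ 0.499 -0.359  0.13 ]
low t 25.0 w 13.5 ff 30.0 F [-1.2 -0.4  0.2] p [ 0.5   -0.36   0.011]
done t 26.3 w 24.2 ff 0.0 F [-0.5  0.3 -0.4] p [ 0.498 -0.36   0.129]
top (0.4515, 0.0067) (0.16, 0.014) -3.1 [0.007, 0.012, 0.019]
grip t 30.0 w 13.7 ff 30.0 F [-0.  -0.3  4.6] p [0.452 0.007 0.003]
lift t 31.0 w 13.7 ff 30.0 F [ 0.2 -0.6 -0.2] p [0.451 0.007 0.129]
over t 32.5 w 13.4 ff 30.0 F [ 0.6 -0.2 -1. ] p [ 0.499 -0.409  0.13 ]
low t 33.7 w 13.1 ff 30.0 F 
[... 929 characters left out ...]
1], 663, (0.4402, -0.2358), (0.105, 0.093), 1.7, [0.01, 0.028, 0.032], [147, 117, 84]]
side [[298, 174], 281, (0.6486, -0.0591), (0.235, 0.023), -90.0, [0.007, 0.012, 0.017], [159, 139, 121]]
side [[306, 195], 255, (0.5839, 0.0041), (0.045, 0.044), -11.6, [0.01, 0.041, 0.049], [154, 143, 127]]
side [[339, 243], 922, (0.4302, 0.1144), (0.107, 0.068), -2.0, [0.011, 0.028, 0.032], [137, 110, 80]]
side [[245, 246], 157, (0.6516, 0.2369), (0.046, 0.016), 88.6, [0.011, 0.037, 0.053], [152, 140, 122]]
side [[265, 314], 4510, (0.5103, 0.3792), (0.263, 0.161), 0.1, [0.006, 0.025, 0.041], [123, 86, 54]]
side [[340, 320], 17, (0.3335, 0.3283), (0.017, 0.006), -89.3, [0.016, 0.025, 0.028], [43, 86, 42]]
```

View pics/btop.png

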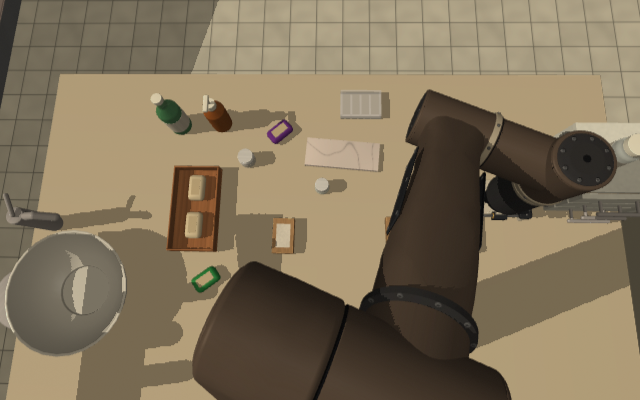

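View pics/bside.png

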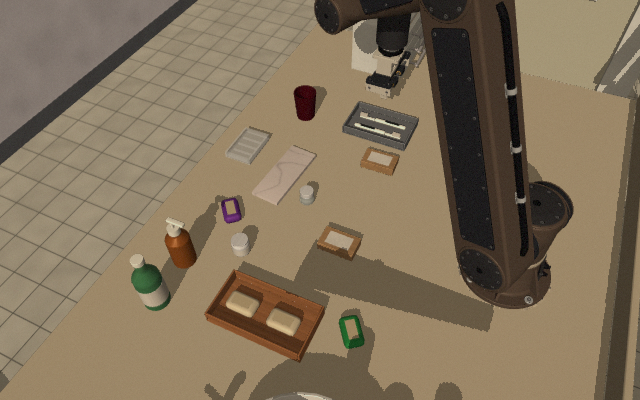

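Both soaps are in the box at (195,187) and (193,225), and the side view shows both brushes lying along the tray at (383,126). For the cartons I'll search for a pick tilt and placing azimuth the arm can reach comfortably.

```bash
cat >> h.py <<'E'
UP=np.array([0,0,1.])
def Rpose(d,y): return np.stack([np.cross(y,d),y,d],1)
def rz(a): c,s=np.cos(a),np.sin(a); return np.array([[c,-s,0],[s,c,0],[0,0,1]])
def cartonposes(c,cyaw,sgn,alpha,s,sy,target,psi,ztip=.009):
    "pick TCP pose and place TCP pose. u=carton end that goes up; psi=yaw turn of place vs carton's u"
    u=rz(np.radians(cyaw))@np.array([sgn,0,0.]); n=np.cross(UP,u)*sy
    a=np.radians(alpha); d1=-np.cos(a)*UP-np.sin(a)*u
    R1=Rpose(d1,n); G=np.array([*c,0])+s*u; p1=G+.019*d1; p1[2]=ztip
    C=np.array([*c,.014])
    M=rz(np.radians(psi))@np.stack([UP,np.cross(UP,u),u],1)@np.stack([u,np.cross(UP,u),-UP],1).T  # u->up, down->h
    p2=np.array(target)+M@(p1-C); return p1,R1,p2,M@R1
E
python3 - <<'E'
from h import *
riser=np.array([.6927,-.0607]); 
for c,cy,off in(((.4408,-.2245),1.5,-.06),((.4313,.1146),-.7,.055)):
  t=[*(riser+(rz(np.radians(-5.2))@[0,off,0])[:2]),.0665]
  for sgn in(1,-1):
   for sy in(1,-1):
    for az in(-95,-60,-30,0,30,60,85,120,175,-135):
     for al in(15,30):
      p1,R1,p2,R2=cartonposes(c,cy,sgn,al,.02,sy,t,az-(0 if sgn>0 else 180)-cy)
      q1=robot.ik(p1,R1); q2=robot.ik(p2,R2); q3=robot.ik(p2+[0,0,.08],R2)
      if q1 is not None and q2 is not None and q3 is not None: print(off,sgn,sy,az,al,*[np.round(q).astype(int).tolist() for q in(q1,q2,q3)])
E
```

```text
-0.06 1 1 -95 15 [-3, 27, -25, 1, -53, -86] [27, 51, -23, 56, -84, 104] [27, 45, -22, 55, -88, 109]
-0.06 1 1 -95 30 [-2, 35, -15, 2, -70, -87] [25, 44, -24, 52, -73, 111] [25, 38, -21, 50, -78, 117]
-0.06 1 1 0 15 [-3, 27, -25, 1, -53, -86] [-43, 40, -41, -135, -69, 84] [-41, 26, -39, -131, -57, 71]
-0.06 1 1 0 30 [-2, 35, -15, 2, -70, -87] [-35, 25, -33, -124, -37, 60] [-26, 14, -26, -106, -23, 31]
-0.06 1 1 30 15 [-3, 27, -25, 1, -53, -86] [-41, 39, -17, -97, -67, 54] [-40, 29, -16, -93, -65, 44]
-0.06 1 1 30 30 [-2, 35, -15, 2, -70, -87] [-32, 29, -15, -84, -50, 34] [-30, 21, -13, -77, -50, 21]
-0.06 1 1 60 15 [-3, 27, -25, 1, -53, -86] [-36, 46, 5, -75, -85, 40] [-36, 39, 6, -74, -87, 33]
-0.06 1 1 60 30 [-2, 35, -15, 2, -70, -87] [-30, 38, 4, -65, -74, 31] [-30, 32, 5, -63, -77, 24]
-0.06 1 1 85 15 [-3, 27, -25, 1, -53, -86] [-30, 54, 25, -64, -104, 35] [-31, 48, 25, -65, -106, 30]
-0.06 1 1 85 30 [-2, 35, -15, 2, -70, -87] [-26, 47, 21, -54, -93, 33] [-26, 42, 22, -55, -97, 27]
-0.06 1 1 120 15 [-3, 27, -25, 1, -53, -86] [-20, 66, 52, -55, -131, 34] [-21, 61, 53, -60, -135, 28
[... 7945 characters left out ...]
 -54, 64] [-23, 51, 17, -67, -96, -143] [-23, 45, 18, -68, -99, -149]
0.055 1 -1 85 30 [27, 33, -13, -14, -71, 70] [-18, 44, 14, -58, -86, -148] [-18, 38, 16, -58, -89, -154]
0.055 1 -1 120 15 [32, 24, -25, -10, -54, 64] [-14, 63, 45, -57, -124, -146] [-14, 58, 46, -61, -127, -152]
0.055 1 -1 120 30 [27, 33, -13, -14, -71, 70] [-10, 56, 38, -46, -112, -142] [-10, 51, 40, -48, -117, -147]
0.055 1 -1 175 30 [27, 33, -13, -14, -71, 70] [8, 69, 57, -17, -136, -109] [8, 65, 60, -19, -143, -112]
0.055 1 -1 -135 15 [32, 24, -25, -10, -54, 64] [25, 69, 30, 23, -123, -72] [25, 64, 30, 25, -127, -69]
0.055 1 -1 -135 30 [27, 33, -13, -14, -71, 70] [24, 61, 24, 19, -111, -72] [24, 57, 26, 20, -116, -70]
```

```bash
cat >> h.py <<'E'
RIS=np.array([.6927,-.0607])
def carton_pick(c0,off):
    robot.goto([.5,.1 if c0[1]<0 else -.3,.3],best([.5,.1 if c0[1]<0 else -.3,.3],[down(90),down(270)]))
    c,y=find(c0,.105,.065,.02,.06)
    t=[*(RIS+(rz(np.radians(-5.2))@[0,off,0])[:2]),.0675]
    p1,R1,p2,R2=cartonposes(c,y,1,30,.02,-1,t,-95.2-y,ztip=.007)
    np.savez("place.npz",p2=p2,R2=R2)
    robot.goto(p1+[0,0,.1],R1); robot.move_gripper(1); robot.servo_line(p1,speed=.12)
    robot.move_gripper(0); state("grip"); robot.servo_line(p1+[0,0,.2],speed=.15); state("lift")
    robot.goto(p2+[0,0,.11],R2); state("over")
E
python3 - <<'E'
from h import *
carton_pick((.4408,-.2245),-.05)
a=[look(robot,n)[0] for n in("top","side")]
cv2.imwrite("pics/c.png",np.hstack([cv2.resize(i,(400,250)) for i in a])[:,:,::-1])
E
```

```text
top (0.4414, -0.2246) (0.105, 0.065) 1.6 [0.025, 0.028, 0.032]
grip t 41.1 w 64.2 ff 30.0 F [-0.2  0.5  3.1] p [ 0.452 -0.224  0.007]
lift t 42.6 w 64.6 ff 30.0 F [-0.3 -0.2 -1.7] p [ 0.451 -0.224  0.206]
over t 44.9 w 64.3 ff 30.0 F [0.1 0.6 0.4] p [ 0.687 -0.118  0.188]
```

View pics/c.png

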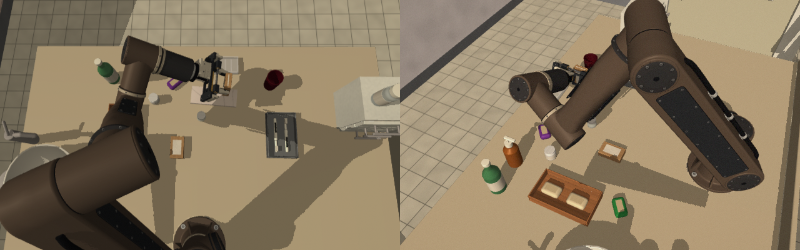

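```bash
python3 - <<'E'
from h import *
for n in("top","side"):
    im,P=look(robot,n)
    for y0 in np.arange(-.05,.45,.05):
        m=(P[...,1]>y0)&(P[...,1]<y0+.05)&(P[...,0]>.45)&(P[...,0]<.95)&(P[...,2]>.13)&(P[...,2]<.6)
        if m.sum()>20: q=P[m]; print(n,round(y0,2),np.percentile(q[:,0],[2,98]).round(2),np.percentile(q[:,2],[1,50,99]).round(3))
E
```

```text
top -0.05 [0.6  0.79] [0.205 0.262 0.302]
top 0.0 [0.66 0.74] [0.214 0.305 0.337]
top 0.05 [0.66 0.74] [0.286 0.342 0.365]
top 0.1 [0.66 0.74] [0.315 0.371 0.398]
top 0.15 [0.45 0.75] [0.336 0.408 0.564]
top 0.2 [0.46 0.75] [0.313 0.408 0.566]
top 0.25 [0.51 0.74] [0.341 0.375 0.482]
top 0.4 [0.77 0.81] [0.13  0.143 0.191]
side -0.05 [0.64 0.79] [0.221 0.26  0.302]
side 0.0 [0.66 0.74] [0.239 0.305 0.338]
side 0.05 [0.66 0.71] [0.266 0.329 0.366]
side 0.1 [0.66 0.72] [0.286 0.356 0.399]
side 0.15 [0.64 0.73] [0.338 0.398 0.427]
side 0.2 [0.45 0.75] [0.358 0.425 0.56 ]
side 0.25 [0.45 0.75] [0.296 0.386 0.516]
side 0.3 [0.49 0.8 ] [0.135 0.309 0.338]
side 0.4 [0.77 0.79] [0.13  0.139 0.192]
```

```bash
cat >> h.py <<'E'
def carton_place():
    z=np.load("place.npz"); p2,R2=z["p2"],z["R2"]
    print("tilt-free w",robot.read_grip_width()*88)
    robot.servo_line(p2+[0,0,.004],speed=.1); f0=robot.read_force()[2]
    for k in range(10):
        robot.servo_line(p2+[0,0,.003-.001*k],speed=.02); f=np.mean([robot.read_force()[2] for _ in range(3)])-f0
        if f>2.5: break
    print("contact step",k,round(f,1)); state("low")
    robot.move_gripper(.80); robot.dwell(.5)
    robot.servo_line(p2-.09*R2[:,2]+[0,0,.0],speed=.08); state("out")
    robot.servo_line(robot.read_position()+np.array([0,0,.12]),speed=.2)
E
python3 - <<'E'
from h import *
carton_place()
for n in("top","side"):
    im,P=look(robot,n)
    for b in blobs(P,im,.03,.135,(.6,.8,-.2,.09)): print(n,list(b.values()))
    cv2.imwrite(f"pics/d{n}.png",im[:,:,::-1])
E
```

```text
tilt-free w 63.847012144706206
contact step 6 5.0
low t 48.0 w 64.6 ff 30.0 F [-1.8  1.4  4.2] p [ 0.688 -0.117  0.076]
out t 50.2 w 70.3 ff 0.0 F [-0.3  0.1  1.1] p [ 0.694 -0.04   0.123]
top [[359, 148], 319, (0.6876, -0.1096), (0.065, 0.028), -5.2, [0.045, 0.116, 0.12], [109, 84, 56]]
```

View pics/dtop.png

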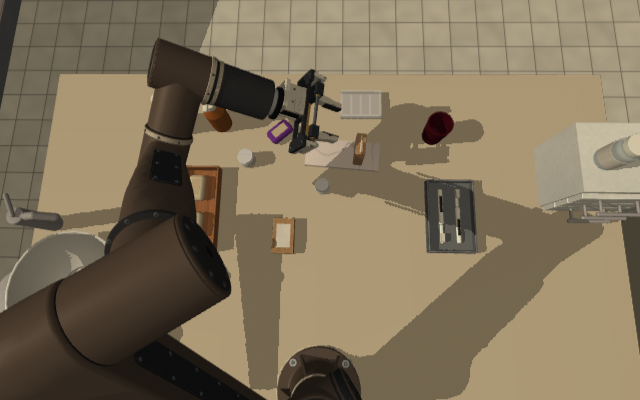

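The first carton stands upright at (359,148), with its top at 0.117 m and a 65 by 28 mm footprint. Now the second one.

```bash
sed -i 's/^    robot.goto(\[.5,.1 if.*$//' h.py; python3 - <<'E'
from h import *
carton_pick((.4313,.1146),.045)
if robot.read_grip_width()*88<62: raise SystemExit("lost")
carton_place()
for n in("top","side"):
    im,P=look(robot,n)
    for b in blobs(P,im,.03,.135,(.56,.8,-.2,.09)): print(n,list(b.values()))
robot.movej([-57,20.5,.7,0,-70,-16.5]); state("parked")
for n in("top","side"):
    im,P=look(robot,n); cv2.imwrite(f"pics/e{n}.png",im[:,:,::-1])
    for b in blobs(P,im,.03,.135,(.56,.8,-.2,.3)): print(n,list(b.values()))
E
```

```text
top (0.4318, 0.1144) (0.104, 0.064) -0.7 [0.025, 0.029, 0.032]
grip t 55.1 w 64.2 ff 30.0 F [ 0.2 -0.3  3.1] p [0.442 0.114 0.007]
lift t 56.5 w 63.8 ff 30.0 F [ 0.4  0.4 -1.9] p [0.442 0.114 0.206]
over t 58.4 w 64.4 ff 30.0 F [-0.2 -0.2 -0.6] p [ 0.696 -0.023  0.188]
tilt-free w 64.43046946389104
contact step 6 6.1
low t 61.4 w 63.9 ff 30.0 F [-1.6  0.6  5.5] p [ 0.696 -0.023  0.076]
out t 63.6 w 70.3 ff 0.0 F [-0.4  0.5 -0.8] p [0.703 0.054 0.123]
top [[327, 145], 304, (0.6961, -0.0154), (0.065, 0.028), -5.3, [0.046, 0.116, 0.12], [109, 84, 55]]
top [[359, 148], 320, (0.6877, -0.1097), (0.066, 0.029), -5.3, [0.045, 0.116, 0.12], [95, 73, 48]]
top [[321, 184], 156, (0.5847, 0.0008), (0.039, 0.039), -89.9, [0.04, 0.045, 0.05], [121, 114, 101]]
side [[283, 136], 43, (0.7117, -0.1133), (0.033, 0.015), 83.8, [0.106, 0.117, 0.121], [138, 104, 68]]
parked t 67.5 w 70.3 ff 0.0 F [ 0.1 -0.5  0.3] p [ 0.193 -0.648  0.227]
top [[226, 116], 54, (0.79, 0.2975), (0.02, 0.005), 0.0, [0.033, 0.071, 0.105], [43, 22, 7]]
top [[327, 145], 300, (0.6956, -0.0154), (0.066, 0.028), -5.4, [0.045, 0.116, 0.12], [105, 80, 52]]
top [[359, 148], 322, (0.6873, -0.1094), (0.064, 0.028), -5.2, [0.044, 0.116, 0.12], [106, 81, 53]]
top [[245, 156], 219, (0.6711, 0.2355), (0.05, 0.045), 6.5, [0.036, 0.049, 0.053], [135, 127, 112]]
top [[321, 184], 157, (0.5847, 0.001), (0.039, 0.039), -22.8, [0.039, 0.045, 0.048], [143, 135, 119]]
side [[283, 158], 1195, (0.6907, -0.0619), (0.131, 0.069), 85.4, [0.036, 0.089, 0.12], [134, 106, 76]]
side [[306, 191], 160, (0.5836, 0.0003), (0.046, 0.038), -64.2, [0.033, 0.044, 0.049], [160, 148, 132]]
side [[230, 204], 28, (0.7677, 0.1272), (0.039, 0.015), -40.4, [0.03, 0.031, 0.034], [142, 116, 91]]
side [[227, 208], 16, (0.7667, 0.1459), (0.038, 0.009), -31.1, [0.03, 0.031, 0.035], [136, 108, 89]]
side [[239, 242], 278, (0.6695, 0.238), (0.049, 0.048), -48.0, [0.033, 0.049, 0.054], [162, 150, 134]]
```

View pics/etop.png

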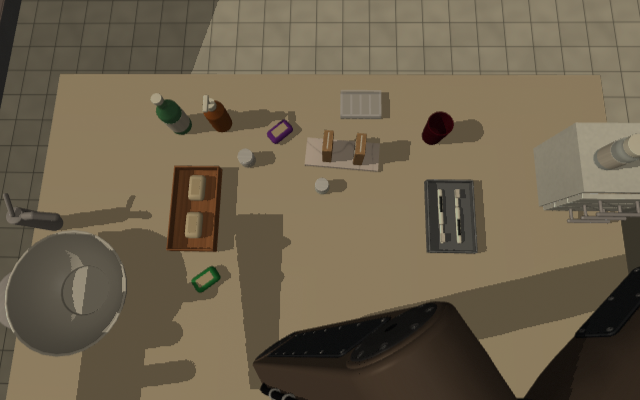

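View pics/eside.png

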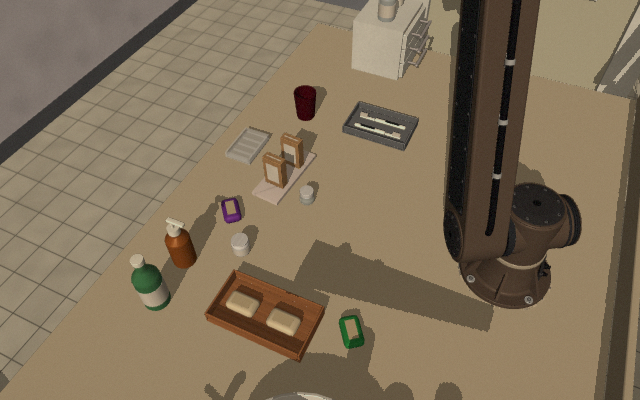

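Both soaps are in the box, both brushes lie along the tray at (441,216) and (458,216), and the cartons stand upright at (327,145) and (359,148). The jar and tin have not moved, so I'm handing in.

```bash
python3 -c "
from rig import robot
print(robot.job_done())"
```

```text
the job is handed in; nothing more can be done
None
```

I handed the job in at about 68 s of the 208 s allowed: both toothbrushes are in the tray, both soaps are in the box, both cartons stand upright on the board, and the jar and tin are unmoved; no verdict was returned.

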